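Wedge the bench scale level

ROBOT

A 6-joint arm with a two-finger parallel gripper is mounted at the origin on a cart in front of the work surface, level with it; the furniture and walls round the work are solid. World frame = base frame: x ahead of the robot, y to its left, z up, the work surface at z = 0. Lengths are in m, angles in rad, forces in N, time in s.
With the tool pointing down it reaches from about 0.35 to 0.975 m from the base axis. Payload 4.9 kg.
Tool frame: the origin (TCP) lies midway between the tips of the shut fingers; the grasp point (between the pads) lies 19 mm behind it (ctrl.tcp_to_grasp is the distance from the TCP to the grasp point, in m); z points along the fingers, y is the line along which they close (so a half turn about z gives the same grasp; the last joint's range is limited). The gripper opens to 85 mm and grips with 20 to 120 N. Pads are 22 mm wide; open, the fingers measure 114 mm over their backs; the gripper's body (76 mm by 85 mm) begins 54 mm behind the grasp point. The pads swing forward as they close: fully open they stand 13 mm farther back than shut.
Start: joints at [-1.335, 0.053, 1.613, -0, 1.476, -0.119], TCP at [0.217, -0.586, 0.205] pointing down, gripper open.
Joint ranges: [-3.01, 3.01], [-1.01, 2.22], [0.06, 2.58], [-1.02, 4.17], [0.09, 2.62], [-3.14, 3.14]. Speed limits (rad/s): [2.57, 2.57, 3.14, 3.14, 3.14, 3.14].

INTERFACE

Orientations are given as a rotation vector (axis times angle).
In Python, from station import ctrl gives the robot as it stands.
- The arm moves only by the shell command python3 jog.py 'ROWS' [FORCE]. ROWS is one flat JSON list of numbers that holds 1 to 20 rows one after another, with no inner brackets; each row has 7 numbers: the finger opening in m, then dx, dy, dz in m, then a rotation vector rx, ry, rz in rad; each row is the pose to reach, as a shift and turn from the pose commanded when the command began, along the tool's axes at that moment; what a row does not reach only later rows make up. A row lasts 1/12 s, in which the tool goes at most 0.0417 m and 0.125 rad, less where a joint would pass 70% of its speed; a pose out of reach is approached as far as the arm can. The fingers move at their own pace and stop on an object; FORCE is the grip in N (left out, the last holds). Time passes only in rows, so rows that do not move let the fingers close. It prints the time, the measured TCP pose, the force, the opening and the grip force at its end. Input that does not fit is refused with a message, and nothing moves.
- ctrl.get_obs(): the state, without advancing time (a new reading comes with each control period).
- ctrl.get_image(name): name is "scene" or "side" or "wrist"; returns the picture (480x640x3 uint8, red, green, blue); there is no depth.
- ctrl.camera_params(name): a dict with "fx", "fy", "cx", "cy" (pixels), "T" (4x4, takes a point from camera to world coordinates); the wrist camera has in their place "tool_from_camera" (4x4, takes a point from camera to tool coordinates, whose origin is the TCP and whose axes are the flange's). Camera axes: x right, y down, z forward; pixel columns grow to the right and rows downward; lengths in m; the calibration is good to about 2 mm. A picture is of the moment at which its call begins: read the wrist's pose just before it. camera_params takes no time and is no camera call.
- ctrl.finish_job(): hands the job in; it is judged then, once.
The state is a dict: "t": time; "q": joint angles; "dq": joint speeds; "effort": joint torques, N m; "tool_pos": TCP position; "tool_rot": TCP orientation; "contact_force": force on the tool from outside, world axes, zero at the start; "wrist_torque": the same for the moment, N m; "opening": finger opening in m; "grip_force": force on a finger pad.
Only numpy, scipy, OpenCV 4.12 (cv2) and the standard library are available. Lean on these libraries where they do the work, as an engineer would, in place of code of your own. Each camera call takes 0.05 s, during which the arm holds its last target. There are 200 camera calls.

TASK

The bench scale leans forward because its two front feet have worn short. Fetch the wooden wedge, lay it flat on the bench in front of the middle of the scale's front edge with the thin end towards the gap, and let go of it; then, without gripping it, push it in by its thick end until the scale stands level on it. Do not touch or shift the scale, and leave the other things where they are.

Things in the scene. Friction and masses are not known exactly. Their poses are not given: they have to be found in the camera images.
- scale: Loose bench scale, 1.5 to 2.3 kg: grey housing 190 (x) by 200 (y) by 30 mm, steel pan on top (top at z = 62 mm), console 40 mm deep along the back, to z = 104 mm. Origin: on the bench under its middle when level; x from its front (robot side) to its back, y left, z up. Starts leaning forward 0.098 rad. Between its front feet 136 mm are free.
- scale_edge (a point): Middle of the lower front edge of the housing (scale frame x = -95, y = 0, z = 24 mm), axes as the scale; the wedge goes under here along the scale's +x. At the start it is about 8 mm above the bench, when level 24 mm. Front feet: 24 mm across, 20 mm behind this edge, 80 mm to either side, worn down to 9 mm below the housing.
- scale_pan (a point): Middle of the top of the pan (scale frame x = -24, y = 0, z = 62 mm), axes as the scale. The scale tips about the fronts of its two tall rubber back feet (scale frame x = +65, y = -80 and +80, z = 0 mm), 160 mm behind the front edge. Most of its weight is on the back feet, which keep it from sliding while the wedge is pushed in.
- wedge: Loose solid wooden wedge, 170 mm long (x), 44 mm wide (y), vertical sides, about 0.1 kg, centre of mass 25 to 30 mm behind its middle. Flat underside; the top slopes evenly from 37 mm high at the thick end (x = -85 mm) to 3 mm at the thin end (x = +85 mm), 1 in 5. Origin: centre of the underside; x points to the thin end, z up. It stays where it is pushed to.
- wedge_toe (a point): Middle of the wedge's thin end, at its underside (wedge frame x = +85, z = 0 mm), axes as the wedge.
- wedge_heel (a point): Middle of the wedge's flat vertical thick end, where it is pushed (wedge frame x = -85, z = 18 mm), axes as the wedge. Pushing takes 5 to 15 N. The scale is level when about 65 mm of the wedge still stand out in front of its edge; each further 8 mm tips it by 0.01 rad, and it can be pushed too far.
- batten: Loose flat batten of the same wood, 170 by 44 by 20 mm, not tapered; bystander. Origin: centre of the underside. It lies to one side of the bench and the wedge to the other; which is where changes.
- stapler: Dark grey stapler, 38 by 140 by 53 mm, bystander; origin: centre of the underside.
- box_pins: Small green cardboard box, 61 by 60 by 35 mm, bystander; origin: centre of the underside.
- tape_electrical: Small roll of black tape, 53 mm across, 19 mm high, lying flat, bystander; origin: centre of the underside.

How it is judged:
On the way:
1. the wedge lies flat on the bench before the middle of the scale's front edge (within 30 mm), thin end towards it and at most 200 mm off, let go, while the scale still leans (x of wedge_toe in the frame of scale_edge between -0.2 and 0.04 m and y of wedge_toe in the frame of scale_edge between -0.03 and 0.03 m and x of wedge_heel in the frame of scale_edge below -0.12 m and angle between the x axis of wedge and the x axis of scale, either way round below 0.3 rad and angle between wedge's own z axis and vertical below 0.05 rad and height (world z) of wedge below 0.006 m and contact force between the fingers and wedge below 0.2 N and angle between scale's own z axis and vertical above 0.07 rad), for 0.2 s.
At the end, for the whole second after the job is handed in: The scale is level to 0.75 degree (0.0131 rad) and at rest, carried in front by the wedge, which lies flat under the middle of the front edge (thin end within 35 mm of the middle line, at least 60 mm in, thick end still at least 20 mm out) (angle between scale's own z axis and vertical below 0.0131 rad and contact force between wedge and scale above 1 N and x of wedge_toe in the frame of scale_edge above 0.06 m and y of wedge_toe in the frame of scale_edge between -0.035 and 0.035 m and x of wedge_heel in the frame of scale_edge below -0.02 m and angle between wedge's own z axis and vertical below 0.03 rad and linear speed of each of scale, wedge below 0.01 m/s); the robot touches nothing.
It fails at once if the wedge is gripped or pressed on top, not pushed at its thick end, while it raises the scale (angle between scale's own z axis and vertical below 0.08 rad and contact force between the fingers and wedge above 1 N and x of the grasp point in the frame of wedge between -0.07 and 0.1 m and y of the grasp point in the frame of wedge between -0.03 and 0.03 m and z of the grasp point in the frame of wedge below 0.05 m).
It fails at once if the robot touches the scale (contact force between any of the fingers, the arm and scale above 2 N).
It fails at once if the scale is shifted by more than 40 mm (distance of scale from where it was at the start of the episode above 0.04 m).
It fails at once if the batten, stapler, small box or roll of tape is moved by more than 30 mm (distance of any of batten, stapler, box_pins, tape_electrical from where it was at the start of the episode above 0.03 m).
It also fails if it takes over 56 s, if anything falls off the work surface, if the arm or the gripper's body presses on something with over 40 N, if the wrist force passes 120 N, or if a joint passes its speed limit or range.

## Working session

There is one attempt and no reset: what is moved stays moved. The work goes in short steps, Python scripts to look and compute and a shell command to move; the robot and the scene stay as the last step left them, time stands still between calls to the robot, and variables do not carry over. Pictures are saved under pics/ and viewed, at most 14 in all, crops included, and the job is handed in when it is done.

```bash
ls; mkdir -p pics
python3 - <<'E'
from station import ctrl
import cv2,numpy as np
for n in("scene","side"):
    im=ctrl.get_image(n); cv2.imwrite(f"pics/{n}0.png",im[...,::-1]); p=ctrl.camera_params(n); print(n,p['fx'],p['fy'],p['cx'],p['cy'],np.round(p['T'],3).tolist())
print(ctrl.camera_params("wrist"));print(ctrl.get_obs())
E
```

```text
jog.py
pics
station.py
scene 607.281415228471 607.281415228471 324.39216953596457 237.66559947573174 [[0.519, -0.531, 0.67, -0.55], [-0.855, -0.313, 0.414, -0.779], [-0.01, -0.788, -0.616, 1.1], [0.0, 0.0, 0.0, 1.0]]
side 470.58642251382213 470.58642251382213 319.91482547957304 248.03711117529426 [[0.999, -0.011, 0.042, 0.543], [-0.04, -0.6, 0.799, -1.009], [0.017, -0.8, -0.6, 0.759], [0.0, 0.0, 0.0, 1.0]]
{'fx': 427.6740880546902, 'fy': 427.6740880546902, 'cx': 322.6165917944178, 'cy': 238.08049002980366, 'tool_from_camera': array([[ 9.23888304e-04, -9.63592031e-01, -2.67375288e-01,
         6.72927007e-02],
       [ 9.99999559e-01,  8.45760402e-04,  4.07367167e-04,
        -1.64333749e-03],
       [-1.66400324e-04, -2.67375547e-01,  9.63592388e-01,
        -1.69037679e-01],
       [ 0.00000000e+00,  0.00000000e+00,  0.00000000e+00,
         1.00000000e+00]])}
{'t': 0.1, 'q': array([-1.33499901e+00,  5.33333070e-02,  1.61419155e+00, -6.46543655e-06,
        1.47598730e+00, -1.19032479e-01]), 'dq': array([ 0.00118575, -0.0011521 , -0.0029974 ,  0.00226902,  0.00132713,
        0.00061469]), 'effort': array([-4.35214197e-04, -3.94906104e+01, -3.71362925e+01, -1.04637666e-04,
        3.94812261e-03, -5.23751325e-06]), 'tool_pos': array([ 0.21697636, -0.58546026,  0.20343885]), 'tool_rot': array([-3.09039378e+00, -5.54108830e-01,  1.85911167e-04]), 'contact_force': array([0.43023871, 0.54017508, 0.13748471]), 'wrist_torque': array([ 0.01596137, -0.01650241,  0.03542034]), 'grip_force': 0.0, 'opening': 0.08545961007514485}
```

View pics/scene0.png

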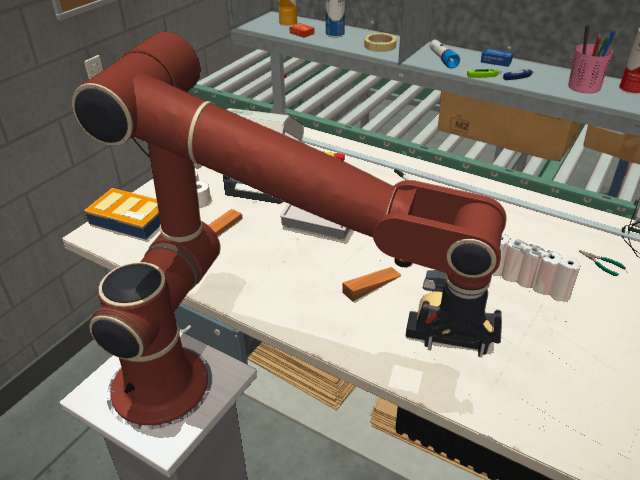

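View pics/side0.png

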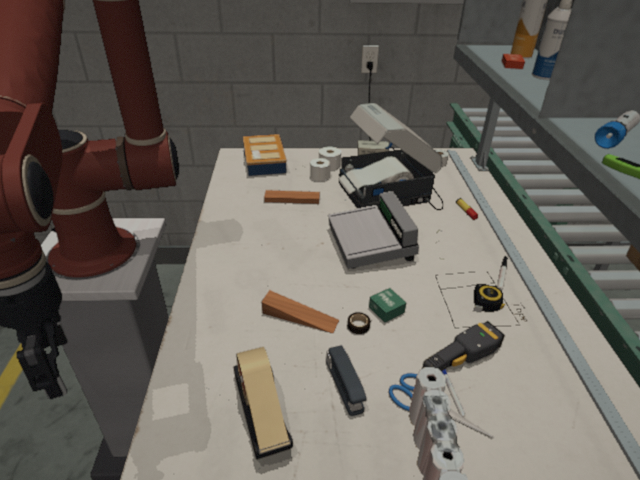

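The side view shows the wedge at (262-338, 292-330), thick end left. The batten is at (292,197), the scale's housing at (330-415, 195-267), the tape at (359,322) and the green box at (387,304). I'll enlarge the wedge and scale regions and extract the wedge mask.

```bash
cat > h.py <<'E'
import cv2,numpy as np
from station import ctrl
def ray(n,u,v,z,P=None):
    p=ctrl.camera_params(n); T=p['T'] if P is None else P
    d=T[:3,:3]@np.array([(u-p['cx'])/p['fx'],(v-p['cy'])/p['fy'],1]); o=T[:3,3]
    return o+d*(z-o[2])/d[2]
def wpose():
    from scipy.spatial.transform import Rotation as R
    o=ctrl.get_obs(); T=np.eye(4); T[:3,:3]=R.from_rotvec(o['tool_rot']).as_matrix(); T[:3,3]=o['tool_pos']
    return T@ctrl.camera_params('wrist')['tool_from_camera']
E
python3 - <<'E'
from h import *
im=cv2.imread("pics/side0.png"); hsv=cv2.cvtColor(im,cv2.COLOR_BGR2HSV)
m=cv2.inRange(hsv,(5,130,60),(16,255,255)); m[:,:230]=0
for c in cv2.findContours(m,0,2)[0]:
    if cv2.contourArea(c)>200: print(cv2.contourArea(c),cv2.approxPolyDP(c,2,True)[:,0].tolist())
a=cv2.resize(im[185:345,250:430],None,fx=3.5,fy=3.5,interpolation=cv2.INTER_CUBIC); cv2.imwrite("pics/crop0.png",a)
E
```

```text
1271.5 [[262, 302], [263, 309], [275, 316], [332, 331], [337, 322], [331, 317], [270, 291]]
511.5 [[265, 201], [317, 202], [318, 193], [266, 191]]
962.0 [[243, 137], [249, 164], [278, 162], [268, 160], [280, 161], [285, 158], [278, 135]]
637.5 [[521, 20], [519, 25], [523, 26], [518, 27], [514, 42], [521, 48], [516, 49], [515, 46], [514, 52], [512, 49], [510, 55], [503, 55], [505, 64], [509, 67], [521, 68], [522, 57], [530, 56], [529, 53], [535, 44], [532, 39], [537, 35], [530, 36]]
```

View pics/crop0.png

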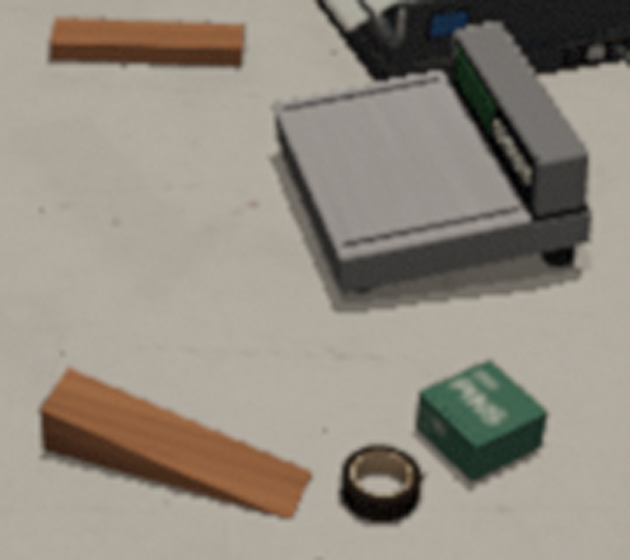

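In the crop, the wedge's bottom corners are (43,452) and (292,517), with its thin end at (311,475). The scale's lower front near corner is at about (345,291), its back near corner at (588,238) and its upper front far corner at (277,105).

```bash
python3 - <<'E'
from h import *
r=lambda u,v,z: np.round(ray('side',250+u/3.5-.5,185+v/3.5-.5,z),4)
print('wedge thickbot near',r(43,453,0),'top near',r(42,410,.037),'top far',r(72,370,.037),'thin near',r(292,518,0),'thin far',r(311,475,.003))
A=r(345,291,.008);B=r(588,240,.027);C=r(342,257,.038);D=r(277,107,.038)
print('scale',A,B,C,D,np.arctan2(*(B-A)[[1,0]]),np.arctan2(*(C-D)[[0,1]]),np.linalg.norm(C-D),np.linalg.norm(B-A))
print('tape',r(381,495,.0095),'box',r(482,430,.018))
E
python3 jog.py '[0.085, 0, 0, 0, 0, 0, 0]' 40
cat >> h.py <<'E'
def to(x,y,z,yaw):
    "row numbers (tool axes) to reach a tool-down pose, tool x at yaw"
    from scipy.spatial.transform import Rotation as R
    o=ctrl.get_obs(); R0=R.from_rotvec(o['tool_rot']); R1=R.from_euler('z',yaw)*R.from_euler('x',np.pi)
    print('now',np.round(o['tool_pos'],4),'row',np.round(R0.inv().apply(np.array([x,y,z])-o['tool_pos']),4),np.round((R0.inv()*R1).as_rotvec(),4))
E
python3 -c "
from h import *
c,s=np.cos(-.39),np.sin(-.39)
to(.543-.03*c-.03*c,.256*-1-.06*s,.2,-.39)"
```

```text
now [ 0.217  -0.5856  0.2037] row [ 0.3761 -0.2365  0.0041] [-1.500e-03  4.000e-04  7.448e-01]
```

```bash
python3 jog.py '[0.085, 0.376, -0.2365, 0.004, 0, 0, 0.745, 0.085, 0.376, -0.2365, 0.004, 0, 0, 0.745, 0.085, 0.376, -0.2365, 0.004, 0, 0, 0.745, 0.085, 0.376, -0.2365, 0.004, 0, 0, 0.745, 0.085, 0.376, -0.2365, 0.004, 0, 0, 0.745, 0.085, 0.376, -0.2365, 0.004, 0, 0, 0.745, 0.085, 0.376, -0.2365, 0.004, 0, 0, 0.745, 0.085, 0.376, -0.2365, 0.004, 0, 0, 0.745, 0.085, 0.376, -0.2365, 0.004, 0, 0, 0.745, 0.085, 0.376, -0.2365, 0.004, 0, 0, 0.745, 0.085, 0.376, -0.2365, 0.004, 0, 0, 0.745, 0.085, 0.376, -0.2365, 0.004, 0, 0, 0.745, 0.085, 0.376, -0.2365, 0.004, 0, 0, 0.745, 0.085, 0.376, -0.2365, 0.004, 0, 0, 0.745, 0.085, 0.376, -0.2365, 0.004, 0, 0, 0.745, 0.085, 0.376, -0.2365, 0.004, 0, 0, 0.745]' 40
python3 - <<'E'
from h import *
P=wpose(); im=ctrl.get_image('wrist')[...,::-1].copy(); np.save('P1.npy',P); cv2.imwrite('pics/w1.png',im)
m=cv2.inRange(cv2.cvtColor(im,cv2.COLOR_BGR2HSV),(3,110,50),(18,255,255))
for c in cv2.findContours(m,0,2)[0]:
    if cv2.contourArea(c)>800: print(cv2.contourArea(c),cv2.approxPolyDP(c,4,True)[:,0].tolist())
E
```

```text
t: 1.52
tool_pos: [0.4869, -0.2348, 0.2005]
tool_rot: [3.081, -0.612, -0.0]
contact_force: [0.0, 0.0, 0.5]
opening: 0.0851
grip_force: 0.0
11883.0 [[294, 19], [292, 238], [345, 239], [347, 22]]
```

View pics/w1.png

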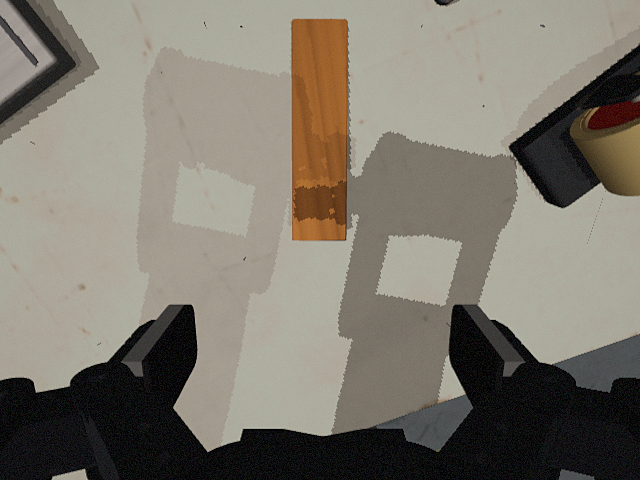

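The wrist view shows the wedge squarely ahead, thick end at row 239 (cols 292-346) and thin end at row 20 (cols 294-348).

Run:
```python
from h import *
P=np.load('P1.npy'); r=lambda u,v,z: ray('wrist',u,v,z,P)
a,b,c,d=r(292,239,.037),r(346,239.5,.037),r(348,20,.003),r(294,19,.003)
h=(a+b)/2;t=(c+d)/2
print(a,b,c,d,np.linalg.norm(a-b),np.linalg.norm(c-d),np.linalg.norm((t-h)[:2]))
yaw=np.arctan2(*(t-h)[[1,0]]); u=np.array([np.cos(yaw),np.sin(yaw)]); ctr=(h+t)[:2]/2; print(h,t,yaw,ctr)
g=ctr-.03*u; to(*g,.06,yaw); to(*g,.004,yaw)
```

```text
[ 0.47186678 -0.2009696   0.037     ] [ 0.45484009 -0.2411131   0.037     ] [ 0.60988047 -0.30607755  0.003     ] [ 0.62657392 -0.26746442  0.003     ] 0.04360514640049599 0.042067143485708454 0.16824466486444464
[ 0.46335343 -0.22104135  0.037     ] [ 0.61822719 -0.28677099  0.003     ] -0.40136898732030357 [ 0.54079031 -0.25390617]
now [ 0.4869 -0.2348  0.2006] row [ 0.0271 -0.0032  0.1406] [0.0001 0.0001 0.009 ]
now [ 0.4869 -0.2348  0.2006] row [ 0.0271 -0.0032  0.1966] [0.0001 0.0001 0.009 ]
```

```bash
python3 jog.py '[0.085, 0.027, -0.003, 0.04, 0, 0, 0.009, 0.085, 0.027, -0.003, 0.08, 0, 0, 0.009, 0.085, 0.027, -0.003, 0.12, 0, 0, 0.009, 0.085, 0.027, -0.003, 0.15, 0, 0, 0.009, 0.085, 0.027, -0.003, 0.175, 0, 0, 0.009, 0.085, 0.027, -0.003, 0.19, 0, 0, 0.009, 0.085, 0.027, -0.003, 0.196, 0, 0, 0.009, 0.085, 0.027, -0.003, 0.196, 0, 0, 0.009, 0.04, 0.027, -0.003, 0.196, 0, 0, 0.009, 0.03, 0.027, -0.003, 0.196, 0, 0, 0.009, 0.03, 0.027, -0.003, 0.196, 0, 0, 0.009, 0.03, 0.027, -0.003, 0.196, 0, 0, 0.009, 0.03, 0.027, -0.003, 0.196, 0, 0, 0.009, 0.03, 0.027, -0.003, 0.196, 0, 0, 0.009, 0.03, 0.027, -0.003, 0.196, 0, 0, 0.009, 0.03, 0.027, -0.003, 0.196, 0, 0, 0.009]' 40
```

```text
t: 2.9
tool_pos: [0.5137, -0.2411, 0.0047]
tool_rot: [3.079, -0.623, 0.0]
contact_force: [-0.2, 0.6, -0.5]
opening: 0.0298
grip_force: 0.0
```

Run:
```python
from h import *
P=wpose(); a=ctrl.get_image('wrist')[...,::-1]; b=ctrl.get_image('side')[...,::-1]; cv2.imwrite('pics/w2f.png',a); cv2.imwrite('pics/s2f.png',b); np.save('P2.npy',P)
cv2.imwrite('pics/c2.png',np.hstack([cv2.resize(a,(400,300)),cv2.resize(b[150:390,200:520],(400,300))]))
```

```text
(no output)
```

View pics/c2.png

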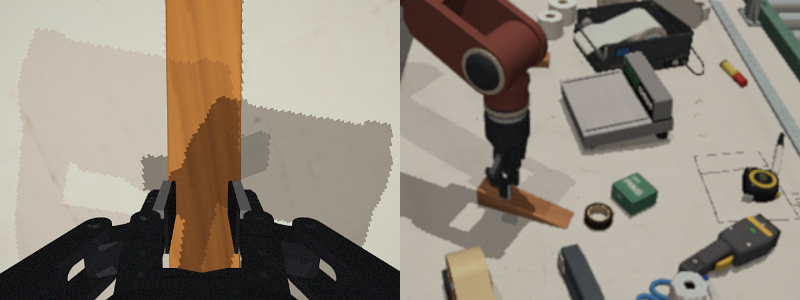

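The wrist view shows the pads straddling the wedge near its thick end, with the tape and box undisturbed. No grip force is registered, so I'll command fully closed.

```bash
python3 jog.py '[0, 0, 0, 0, 0, 0, 0, 0, 0, 0, 0, 0, 0, 0, 0, 0, 0, 0, 0, 0, 0, 0, 0, 0, 0, 0, 0, 0]' 40
```

```text
t: 3.33
tool_pos: [0.5136, -0.2411, 0.0045]
tool_rot: [-3.079, 0.623, 0.0]
contact_force: [-0.4, -0.8, 0.2]
opening: -0.0003
grip_force: 0.0
```

Run:
```python
from h import *
P=wpose(); a=ctrl.get_image('wrist')[...,::-1]; b=ctrl.get_image('side')[...,::-1]; cv2.imwrite('pics/w3f.png',a); cv2.imwrite('pics/s3f.png',b); np.save('P3.npy',P)
cv2.imwrite('pics/c3.png',np.hstack([cv2.resize(a,(400,300)),cv2.resize(b[240:360,240:400],(400,300))]))
```

```text
(no output)
```

View pics/c3.png

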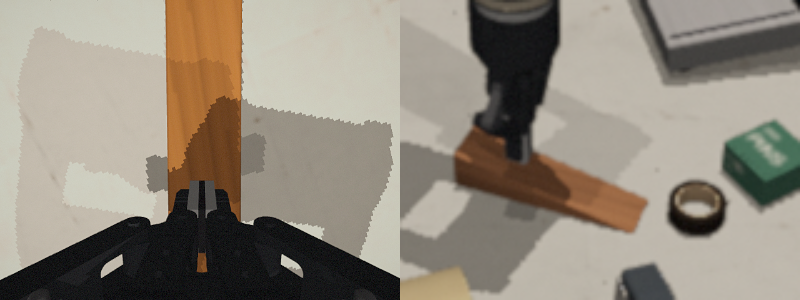

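The wrist view shows the fingers shut on top of the wedge rather than around it, with the tips at about side pixel (286,304). I'll measure the real tip height by triangulation.

Run:
```python
from h import *
p=ctrl.camera_params('side');Ti=np.linalg.inv(p['T'])
o=ctrl.get_obs();
for dz in(0,.01,.019,.025,.03,.04):
    q=Ti@np.append(o['tool_pos']+[0,0,dz],1); print(dz,(p['fx']*q[0]/q[2]+p['cx']).round(1),(p['fy']*q[1]/q[2]+p['cy']).round(1))
w=ctrl.camera_params('wrist');C=np.linalg.inv(w['tool_from_camera'])
for z in(0,-.019,-.03):
    q=C@[0,0,z,1]; print('wrist',z,w['fx']*q[0]/q[2]+w['cx'],w['fy']*q[1]/q[2]+w['cy'])
b=cv2.imread('pics/w3f.png')[240:480,200:440]; s=cv2.imread('pics/s3f.png')[275:335,255:345]
cv2.imwrite('pics/c4.png',np.hstack([cv2.resize(b,(400,400)),cv2.resize(s,(400,400))]))
```

```text
0 287.5 311.2
0.01 287.4 308.0
0.019 287.3 305.1
0.025 287.2 303.2
0.03 287.2 301.5
0.04 287.0 298.2
wrist 0 324.71747099967996 282.30114519153483
wrist -0.019 324.9783871933102 300.66604576108807
wrist -0.03 325.15823462996883 313.3248242215951
```

View pics/c4.png

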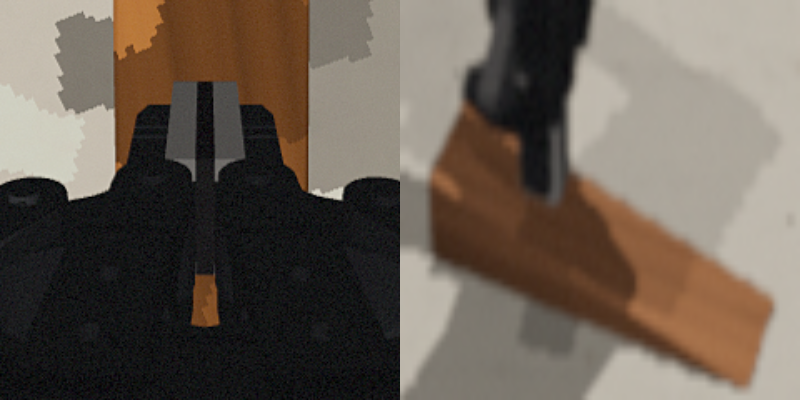

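The tips really sit about 20 mm behind the reported TCP: about 19 mm from the side view, and 20 mm from the pad gap in the wrist view. So they shut just above the wedge, which hasn't moved. I'll open, then go lower in small steps while watching the force.

```bash
python3 -c "from station import ctrl;print(ctrl.tcp_to_grasp)"; python3 jog.py '[0, 0, 0, -0.01, 0, 0, 0, 0.085, 0, 0, -0.01, 0, 0, 0, 0.085, 0, 0, -0.01, 0, 0, 0, 0.085, 0, 0, -0.01, 0, 0, 0, 0.085, 0, 0, -0.01, 0, 0, 0, 0.085, 0, 0, -0.01, 0, 0, 0, 0.085, 0, 0, 0, 0, 0, 0, 0.085, 0, 0, 0.006, 0, 0, 0, 0.085, 0, 0, 0.011, 0, 0, 0, 0.085, 0, 0, 0.015, 0, 0, 0, 0.085, 0, 0, 0.015, 0, 0, 0]' 40
```

```text
0.0187
t: 4.35
tool_pos: [0.5126, -0.2405, -0.0122]
tool_rot: [-3.078, 0.623, 0.004]
contact_force: [-1.3, 0.3, 0.1]
opening: 0.0849
grip_force: 0.0
```

```bash
python3 jog.py '[0.085, 0, 0, 0.004, 0, 0, 0, 0.085, 0, 0, 0.007, 0, 0, 0, 0.085, 0, 0, 0.007, 0, 0, 0, 0, 0, 0, 0.007, 0, 0, 0, 0, 0, 0, 0.007, 0, 0, 0, 0, 0, 0, 0.007, 0, 0, 0, 0, 0, 0, 0.007, 0, 0, 0, 0, 0, 0, 0.007, 0, 0, 0]' 40
```

```text
t: 5.02
tool_pos: [0.5141, -0.2414, -0.0169]
tool_rot: [3.079, -0.623, 0.002]
contact_force: [0.4, -0.7, 0.6]
opening: 0.0431
grip_force: 43.2
```

Gripped at 43 mm and 43 N. I'll lift and carry it to the front of the scale.

```bash
python3 -c "
from h import *
to(.5038,-.0189,.08,.177)"
```

```text
now [ 0.5141 -0.2414 -0.0169] row [-0.0959 -0.201  -0.097 ] [ 5.000e-04 -1.000e-03 -5.762e-01]
```

```bash
python3 jog.py '[0, 0, 0, -0.03, 0, 0, 0, 0, 0, 0, -0.06, 0, 0, 0, 0, 0, 0, -0.097, 0, 0, 0, 0, -0.016, -0.034, -0.097, 0, 0, -0.1, 0, -0.032, -0.067, -0.097, 0, 0, -0.2, 0, -0.048, -0.1, -0.097, 0, 0, -0.3, 0, -0.064, -0.134, -0.097, 0, 0, -0.4, 0, -0.08, -0.168, -0.097, 0, 0, -0.5, 0, -0.096, -0.201, -0.097, 0, 0, -0.576, 0, -0.096, -0.201, -0.097, 0, 0, -0.576, 0, -0.096, -0.201, -0.097, 0, 0, -0.576, 0, -0.096, -0.201, -0.097, 0, 0, -0.576]' 40
python3 - <<'E'
from h import *
P=wpose(); a=ctrl.get_image('wrist')[...,::-1]; b=ctrl.get_image('side')[...,::-1]; cv2.imwrite('pics/w5f.png',a); cv2.imwrite('pics/s5f.png',b); np.save('P5.npy',P)
cv2.imwrite('pics/c5.png',np.hstack([cv2.resize(a,(400,300)),cv2.resize(b[160:310,260:460],(400,300))]))
E
```

```text
t: 6.02
tool_pos: [0.5032, -0.0188, 0.0794]
tool_rot: [3.129, 0.277, -0.0]
contact_force: [0.5, -0.7, -1.9]
opening: 0.0429
grip_force: 42.8
```

View pics/c5.png

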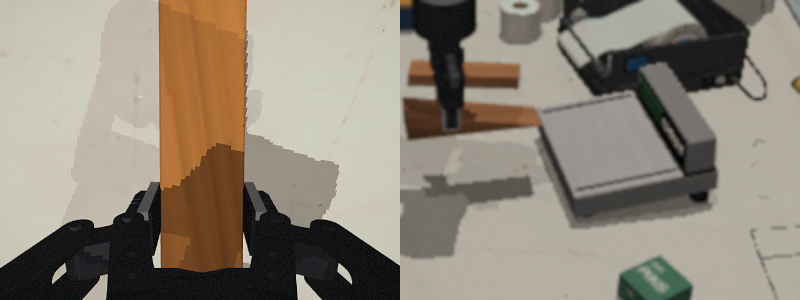

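The wedge is held straight. In the side view its toe sits just ahead of the scale's front edge, and the batten is behind it. I'll check the batten clearance, then lower.

```bash
python3 - <<'E'
from h import *
for u,v,z in((265,202,0),(318,203,0),(266,191,.02)): print(ray('side',u,v,z))
E
python3 jog.py '[0, 0, 0, 0.03, 0, 0, 0, 0, 0, 0, 0.06, 0, 0, 0, 0, 0, 0, 0.08, 0, 0, 0, 0, 0, 0, 0.088, 0, 0, 0, 0, 0, 0, 0.092, 0, 0, 0, 0, 0, 0, 0.0945, 0, 0, 0, 0, 0, 0, 0.0945, 0, 0, 0, 0, 0, 0, 0.0945, 0, 0, 0]' 40
```

```text
[0.4373375  0.24048934 0.        ]
[0.60032939 0.23256689 0.        ]
[0.43977274 0.27306526 0.02      ]
t: 6.78
tool_pos: [0.5047, -0.0191, -0.0134]
tool_rot: [3.129, 0.277, 0.004]
contact_force: [0.4, 0.7, -0.6]
opening: 0.0428
grip_force: 42.7
```

```bash
python3 jog.py '[0, 0, 0, 0.0015, 0, 0, 0, 0, 0, 0, 0.003, 0, 0, 0, 0, 0, 0, 0.003, 0, 0, 0, 0, 0, 0, 0.003, 0, 0, 0]' 40
```

```text
t: 7.12
tool_pos: [0.5045, -0.0188, -0.0169]
tool_rot: [3.129, 0.277, 0.004]
contact_force: [1.0, 0.3, 1.9]
opening: 0.0427
grip_force: 43.1
```

Back at its original resting height. Release, then lift straight up with the fingers open.

```bash
python3 jog.py '[0.06, 0, 0, 0, 0, 0, 0, 0.085, 0, 0, 0, 0, 0, 0, 0.085, 0, 0, 0, 0, 0, 0, 0.085, 0, 0, 0, 0, 0, 0, 0.085, 0, 0, 0, 0, 0, 0, 0.085, 0, 0, -0.03, 0, 0, 0, 0.085, 0, 0, -0.06, 0, 0, 0, 0.085, 0, 0, -0.1, 0, 0, 0, 0.085, 0, 0, -0.13, 0, 0, 0, 0.085, 0, 0, -0.13, 0, 0, 0, 0.085, -0.04, 0, -0.16, 0, 0, 0, 0.085, -0.06, 0, -0.19, 0, 0, 0, 0.085, -0.06, 0, -0.19, 0, 0, 0, 0.085, -0.06, 0, -0.19, 0, 0, 0]'
python3 - <<'E'
from h import *
P=wpose(); a=ctrl.get_image('wrist')[...,::-1].copy(); cv2.imwrite('pics/w6.png',a); np.save('P6.npy',P)
m=cv2.inRange(cv2.cvtColor(a,cv2.COLOR_BGR2HSV),(3,110,50),(18,255,255))
for c in cv2.findContours(m,0,2)[0]:
    if cv2.contourArea(c)>800: print(cv2.contourArea(c),cv2.approxPolyDP(c,4,True)[:,0].tolist())
E
```

```text
t: 8.28
tool_pos: [0.4451, -0.0297, 0.1745]
tool_rot: [3.128, 0.276, 0.008]
contact_force: [0.1, 0.1, -0.0]
opening: 0.0847
grip_force: 0.0
12346.0 [[292, 0], [292, 206], [349, 207], [353, 0]]
```

View pics/w6.png

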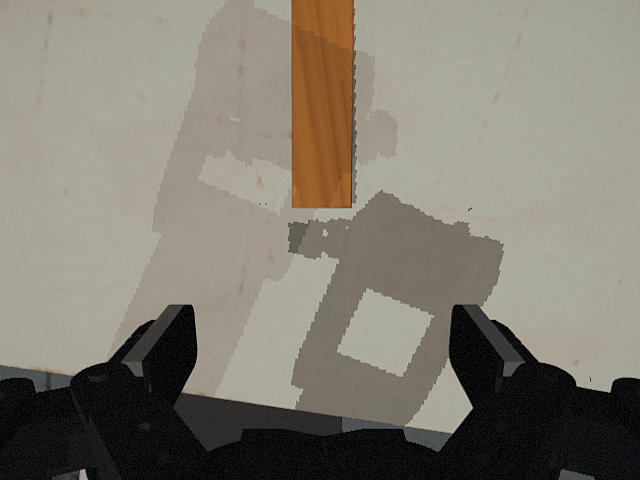

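The wedge lies straight, thick end at row 207 (cols 292-351). I'll compute the heel position and the approach.

Run:
```python
from h import *
P=np.load('P6.npy'); h=(ray('wrist',292,207,.037,P)+ray('wrist',351.5,207.5,.037,P))/2; e=np.array([.646,.0065]);u=np.array([np.cos(.177),np.sin(.177)]);v=np.array([-u[1],u[0]])
d=h[:2]-e; print('heel',h,'in edge',d@u,d@v)
f=ray('wrist',292,20,.0,P);print('side dir',np.arctan2(*(ray('wrist',292,5,.0302*1,P)-ray('wrist',292,206,.037,P))[[1,0]]))
g=e-u*.231; to(*g,.06,.177); to(*g,-.01,.177)
```

```text
heel [ 0.45070778 -0.02688218  0.037     ] in edge -0.19811888366844072 0.001525890366737248
side dir 0.16167363286963263
now [ 0.4446 -0.0294  0.1727] row [-2.660e-02  1.000e-04  1.126e-01] [ 0.0008 -0.0021 -0.0006]
now [ 0.4446 -0.0294  0.1727] row [-0.0268  0.      0.1826] [ 0.0008 -0.0021 -0.0006]
```

```bash
python3 jog.py '[0.015, -0.027, 0, 0.04, 0, 0, 0, 0.015, -0.027, 0, 0.08, 0, 0, 0, 0.015, -0.027, 0, 0.112, 0, 0, 0, 0.015, -0.027, 0, 0.14, 0, 0, 0, 0.015, -0.027, 0, 0.165, 0, 0, 0, 0.015, -0.027, 0, 0.18, 0, 0, 0, 0.015, -0.027, 0, 0.182, 0, 0, 0, 0.015, -0.027, 0, 0.182, 0, 0, 0]'
python3 jog.py '[0.015, 0.01, 0, 0, 0, 0, 0, 0.015, 0.02, 0, 0, 0, 0, 0, 0.015, 0.03, 0, 0, 0, 0, 0, 0.015, 0.04, 0, 0, 0, 0, 0, 0.015, 0.05, 0, 0, 0, 0, 0, 0.015, 0.05, 0, 0, 0, 0, 0, 0.015, 0.05, 0, 0, 0, 0, 0]'
```

```text
t: 9.0
tool_pos: [0.4156, -0.0332, -0.0124]
tool_rot: [-3.127, -0.278, 0.009]
contact_force: [-1.1, -0.1, -0.3]
opening: 0.015
grip_force: 0.0
t: 9.58
tool_pos: [0.4679, -0.0252, -0.0091]
tool_rot: [3.129, 0.278, 0.002]
contact_force: [-0.5, 0.3, -0.6]
opening: 0.0151
grip_force: 0.0
```

```bash
python3 jog.py '[0.015, 0.008, 0, 0, 0, 0, 0, 0.015, 0.016, 0, 0, 0, 0, 0, 0.015, 0.024, 0, 0, 0, 0, 0, 0.015, 0.032, 0, 0, 0, 0, 0, 0.015, 0.04, 0, 0, 0, 0, 0, 0.015, 0.045, 0, 0, 0, 0, 0, 0.015, 0.05, 0, 0, 0, 0, 0, 0.015, 0.055, 0, 0, 0, 0, 0, 0.015, 0.06, 0, 0, 0, 0, 0, 0.015, 0.065, 0, 0, 0, 0, 0, 0.015, 0.07, 0, 0, 0, 0, 0, 0.015, 0.075, 0, 0, 0, 0, 0, 0.015, 0.075, 0, 0, 0, 0, 0, 0.015, 0.075, 0, 0, 0, 0, 0]'
python3 - <<'E'
from h import *
P=wpose(); np.save('P7.npy',P); a=ctrl.get_image('wrist')[...,::-1].copy(); b=ctrl.get_image('side')[...,::-1].copy(); cv2.imwrite('pics/w7f.png',a); cv2.imwrite('pics/s7f.png',b)
cv2.imwrite('pics/c7.png',np.hstack([cv2.resize(a,(270,202)),np.full((202,0,3),0,np.uint8)])) 
z=cv2.resize(b[180:290,290:430],(524,412),interpolation=2); p=np.zeros((412,270,3),np.uint8); p[:202]=cv2.resize(a,(270,202)); cv2.imwrite('pics/c7.png',np.hstack([p,z]))
E
```

```text
t: 10.75
tool_pos: [0.5411, -0.0118, -0.0101]
tool_rot: [-3.129, -0.278, -0.0]
contact_force: [-0.1, 0.2, 0.3]
opening: 0.0149
grip_force: 0.2
```

View pics/c7.png

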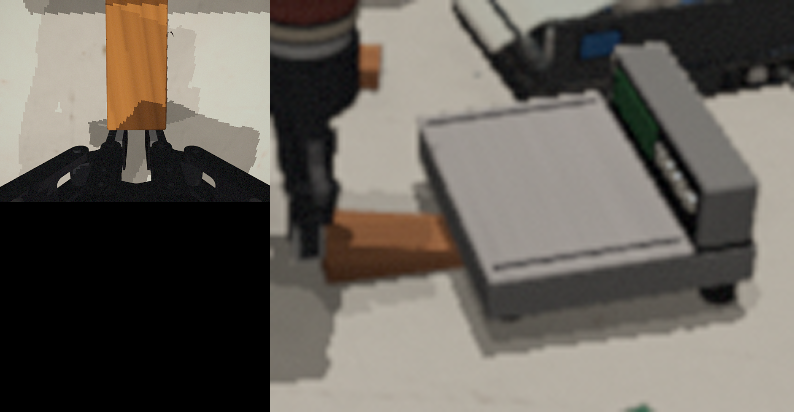

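The wedge is going in straight, with the finger at its heel and the scale rising. I'll measure heel against edge.

```bash
cat > m.py <<'E'
from h import *
import sys
e=np.array([.646,.0065]);u=np.array([np.cos(.177),np.sin(.177)]);v=np.array([-u[1],u[0]])
def meas(w,s,P):
    m=cv2.inRange(cv2.cvtColor(w,cv2.COLOR_BGR2HSV),(3,110,50),(18,255,255)); c=max(cv2.findContours(m,0,2)[0],key=cv2.contourArea)[:,0]
    r=c[:,1].max(); x=c[c[:,1]>r-12][:,0]; h=ray('wrist',(x.min()+x.max())/2,r+.5,.037,P); d=h[:2]-e
    print('wrist heel',r,x.min(),x.max(),'edge frame',d@u,d@v)
    m=cv2.inRange(cv2.cvtColor(s,cv2.COLOR_BGR2HSV),(3,110,50),(18,255,255)); m[:225]=0;m[290:]=0;m[:,:280]=0;m[:,380:]=0
    c=max(cv2.findContours(m,0,2)[0],key=cv2.contourArea); a=cv2.approxPolyDP(c,1.5,True)[:,0]
    print(a.tolist()); b=c[:,0]; k=b[np.argmax(b[:,1]-b[:,0])]; q=ray('side',k[0]-.5,k[1]+.5,0)[:2]-e; print('side heel near bottom',q@u,q@v)
E
python3 - <<'E'
from m import *
meas(cv2.imread('pics/w7f.png'),cv2.imread('pics/s7f.png'),np.load('P7.npy'))
for z in(.016,.02,.024):
    q=ray('side',348.8,264.3,z)[:2]-e; print('scale near corner',z,q@u,q@v)
E
```

```text
wrist heel 309 254 393 edge frame -0.0962773031970545 0.0016245857747744245
[[305, 240], [305, 254], [340, 250], [336, 238], [307, 236]]
side heel near bottom -0.09518694627981514 -0.016076746869793716
scale near corner 0.016 0.002662487899437777 -0.09771673709031588
scale near corner 0.02 0.0011418194380799346 -0.10247342535325055
scale near corner 0.024 -0.0003788490232779272 -0.10723011361618534
```

```bash
python3 jog.py '[0.015, 0.004, 0, 0, 0, 0, 0, 0.015, 0.008, 0, 0, 0, 0, 0, 0.015, 0.012, 0, 0, 0, 0, 0, 0.015, 0.016, 0, 0, 0, 0, 0, 0.015, 0.02, 0, 0, 0, 0, 0, 0.015, 0.023, 0, 0, 0, 0, 0, 0.015, 0.026, 0, 0, 0, 0, 0, 0.015, 0.026, 0, 0, 0, 0, 0, 0.015, 0.026, 0, 0, 0, 0, 0]'
python3 - <<'E'
from m import *
P=wpose(); np.save('P8.npy',P); a=ctrl.get_image('wrist')[...,::-1].copy(); b=ctrl.get_image('side')[...,::-1].copy(); cv2.imwrite('pics/w8f.png',a); cv2.imwrite('pics/s8f.png',b)
meas(a,b,P)
z=[cv2.resize(i[180:280,300:430],(780,298),interpolation=2) for i in(cv2.imread('pics/side0.png'),b)]; cv2.imwrite('pics/c8.png',np.vstack(z))
E
```

```text
t: 11.6
tool_pos: [0.5661, -0.0074, -0.0101]
tool_rot: [-3.129, -0.277, 0.001]
contact_force: [-2.6, -1.0, 0.9]
opening: 0.0149
grip_force: 1.4
wrist heel 309 254 393 edge frame -0.07090395920628642 0.0016241166199964558
[[317, 235], [315, 239], [315, 253], [341, 250], [335, 236]]
side heel near bottom -0.07013077743360284 -0.012187672262702128
```

View pics/c8.png

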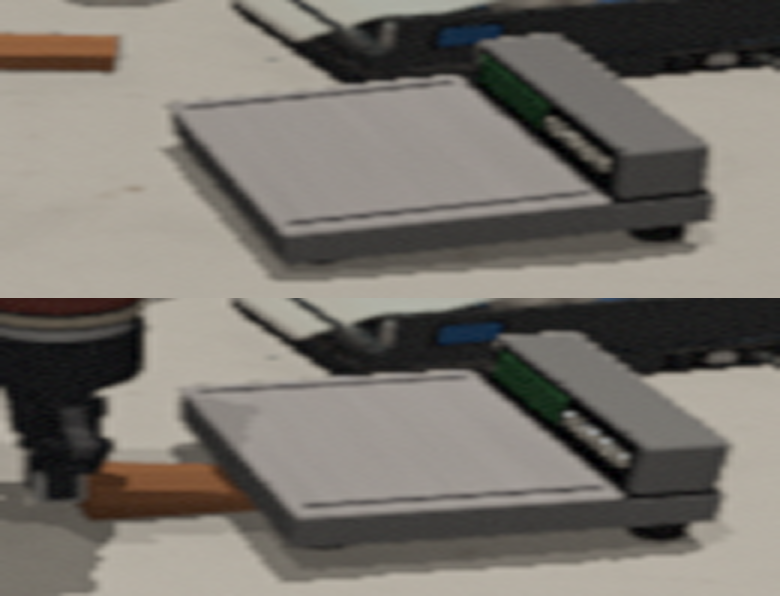

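The scale is nearly level, its near lower edge running from (298,545) to (716,522) in the crop. I'll compare the edge slopes with the predicted ones, calibrated on the first image.

Run:
```python
from m import *
p=ctrl.camera_params('side');Ti=np.linalg.inv(p['T'])
def pr(X):
    q=Ti@np.append(X,1); return np.array([p['fx']*q[0]/q[2]+p['cx'],p['fy']*q[1]/q[2]+p['cy']])
def pt(x,y,z,th,s=0):
    dx=x-.065; X=.065+dx*np.cos(th)+z*np.sin(th); Z=z*np.cos(th)+dx*np.sin(th)   # forward lean
    o=e+u*(.095-.003)   # level origin
    return np.append(o+u*(X+s)*1+v*y,Z)
for th in(.098,.02,.01,0,-.01):
    A,B=pr(pt(-.095,-.1,.024,th)),pr(pt(.095,-.1,.024,th)); E_=pr(pt(.095,-.1,.104,th))
    print(th,A.round(1),B.round(1),E_.round(1),'slope',((B-A)[1]/(B-A)[0]).round(4))
im=[cv2.imread('pics/side0.png'),cv2.imread('pics/s8f.png')]
# lower near-side edge: strongest dark->bright step per column near a guessed line, robust line fit
for i,(g,(a,b)) in enumerate(zip(im,[((347.2,267.9),(418,253.8)),((349.7,262.9),(419.3,255.2))])):
    G=cv2.cvtColor(g,cv2.COLOR_BGR2GRAY).astype(float)
    # pan-side/top edge: housing top (bright pan to dark side face)
    for name,off,sg in(('low',0,1),('top',-11,-1)):
        pts=[]
        for uu in range(int(a[0])+8,int(b[0])-20):
            vv=a[1]+(b[1]-a[1])*(uu-a[0])/(b[0]-a[0])+off; r=np.arange(int(vv)-4,int(vv)+5)
            d=np.clip(sg*(G[r+1,uu]-G[r,uu]),0,None); pts.append((uu,((r+.5)*d).sum()/(d.sum()+1e-9)))
        l=cv2.fitLine(np.float32(pts),cv2.DIST_HUBER,0,.01,.01).ravel(); print(i,name,'slope',l[1]/l[0])
```

```text
0.098 [347.9 267.4] [419.2 252.7] [426.8 226.8] slope -0.2059
0.02 [347.2 263.6] [418.5 253.5] [423.7 227.8] slope -0.1425
0.01 [347.1 263.1] [418.4 253.6] [423.3 227.9] slope -0.1343
0 [347.  262.6] [418.3 253.7] [422.9 228. ] slope -0.1261
-0.01 [347.  262.2] [418.2 253.8] [422.4 228.2] slope -0.1179
0 low slope -0.23758915
0 top slope -0.1984348
1 low slope -0.12878375
1 top slope -0.10917099
```

Sign error: a forward lean moves the top forward. I'll fix that and solve for tilt, shift and yaw from a few corner points.

Run:
```python
from m import *
from scipy.optimize import least_squares
p=ctrl.camera_params('side');Ti=np.linalg.inv(p['T'])
def pr(X):
    q=Ti@np.append(X,1); return np.array([p['fx']*q[0]/q[2]+p['cx'],p['fy']*q[1]/q[2]+p['cy']])
def pt(P,x,y,z):
    th,sx,sy,w=P; dx=x-.065; X=.065+dx*np.cos(th)-z*np.sin(th); Z=z*np.cos(th)+dx*np.sin(th)
    a=.177+w; o=e+u*(.0965+sx)+v*sy
    return np.append(o+X*np.array([np.cos(a),np.sin(a)])+y*np.array([-np.sin(a),np.cos(a)]),Z)
# model: low front, low back, console top back near, console top back far, housing top front near (all y-near = -.1)
M=[(-.095,-.1,.024),(.095,-.1,.024),(.095,-.1,.104),(.095,.1,.104),(-.095,-.1,.054),(.055,.1,.104)]
c=lambda x,y,o: (300+x/6-.5,180+(y-o)/2.98-.5)
obs=[[c(*q,0) for q in((283,263),(711,221),(706,148),(558,36),(280,236),(480,40))],[c(*q,298) for q in((298,546),(717,521),(725,443),(578,334),(295,514),(500,338))]]
for O in obs:
    s=least_squares(lambda P:(np.array([pr(pt(P,*m)) for m in M])-O).ravel(),[.05,0,0,0],loss='soft_l1',x_scale=[.01,.001,.001,.01])
    print(s.x.round(4),s.fun.reshape(-1,2).round(1).tolist(),'edge',((pt(s.x,-.095,0,.024)[:2]-e)@np.c_[u,v]).round(4))
```

```text
[ 0.0819 -0.0058 -0.0055 -0.002 ] [[-0.5, 0.4], [-0.1, 0.8], [2.8, -0.1], [0.3, -2.5], [-0.3, 0.2], [-0.4, -1.5]] edge [-0.0057 -0.0053]
[-0.0256 -0.0054 -0.0038  0.0089] [[-1.3, -0.2], [-0.1, 0.2], [3.9, 0.7], [0.1, -2.4], [0.1, 0.9], [-0.4, -2.7]] edge [-0.0032 -0.0047]
```

The side view alone gives tilt only to about ±0.01 rad. I'll back off and measure the standing-out length from above, where level corresponds to 65 mm.

```bash
python3 jog.py '[0.015, -0.015, 0, 0, 0, 0, 0, 0.015, -0.03, 0, 0, 0, 0, 0, 0.015, -0.035, 0, -0.03, 0, 0, 0, 0.015, -0.035, 0, -0.07, 0, 0, 0, 0.015, -0.035, 0, -0.11, 0, 0, 0, 0.015, -0.035, 0, -0.15, 0, 0, 0, 0.015, -0.035, 0, -0.19, 0, 0, 0, 0.015, -0.035, 0, -0.22, 0, 0, 0, 0.015, -0.035, 0, -0.22, 0, 0, 0, 0.015, -0.035, 0, -0.22, 0, 0, 0, 0.015, -0.035, 0, -0.22, 0, 0, 0]'
python3 - <<'E'
from m import *
P=wpose(); np.save('P9.npy',P); a=ctrl.get_image('wrist')[...,::-1].copy(); b=ctrl.get_image('side')[...,::-1].copy(); cv2.imwrite('pics/w9f.png',a); cv2.imwrite('pics/s9f.png',b)
m=cv2.inRange(cv2.cvtColor(a,cv2.COLOR_BGR2HSV),(3,110,50),(18,255,255)); c=max(cv2.findContours(m,0,2)[0],key=cv2.contourArea); print(cv2.approxPolyDP(c,3,True)[:,0].tolist())
E
```

```text
t: 12.62
tool_pos: [0.5319, -0.0134, 0.2096]
tool_rot: [-3.129, -0.277, -0.001]
contact_force: [-0.1, -1.3, -0.5]
opening: 0.0151
grip_force: 0.0
[[0, 51], [0, 254], [21, 259], [23, 252], [26, 255], [33, 251], [32, 240], [35, 246], [32, 235], [36, 234], [33, 224], [37, 220], [35, 223], [33, 219], [39, 198], [35, 193], [38, 194], [40, 186], [36, 174], [39, 152], [43, 151], [39, 139], [43, 135], [44, 138], [40, 133], [43, 123], [36, 120], [43, 120], [44, 112], [40, 112], [44, 110], [41, 107], [45, 95], [41, 94], [46, 89], [43, 85], [47, 65], [41, 71], [46, 72], [40, 74], [45, 77], [38, 81], [44, 82], [40, 95], [34, 91], [35, 60]]
```

View pics/w9f.png

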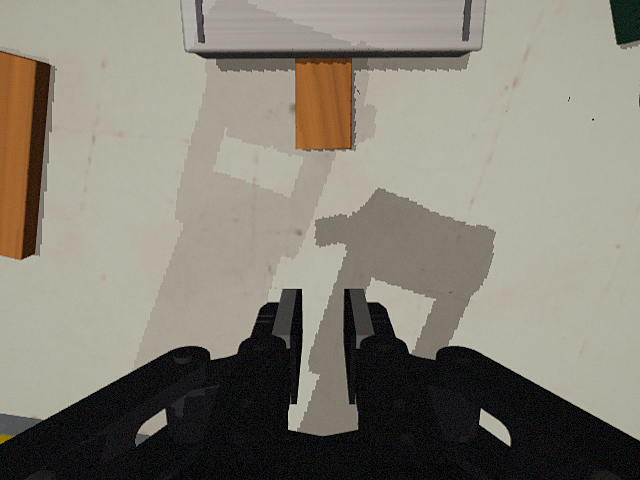

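From above: the heel is at row 150 (cols 296-352), the housing's lower front edge meets the wedge at row 58, and its upper front edge is at row 50 (cols 183-483).

Run:
```python
from m import *
P=np.load('P9.npy'); r=lambda a,b,z: ray('wrist',a,b,z,P)[:2]
a=cv2.imread('pics/w9f.png'); m=cv2.inRange(cv2.cvtColor(a,cv2.COLOR_BGR2HSV),(3,110,50),(18,255,255)); cols=range(303,346)
R=[np.flatnonzero(m[:,c]) for c in cols]; top=np.median([x.min() for x in R]); bot=np.median([x.max() for x in R]); print(top,bot)
G=cv2.cvtColor(a,cv2.COLOR_BGR2GRAY); print(G[40:66,324].tolist(),G[40:66,250].tolist())
h=r(324,bot+.5,.037)
print('heel',(h-e)@u,(h-e)@v)
for b,z in((top-.5,.024),(top-.5,.022),(top-.5,.026)): print('edge low',z,(r(324,b,z)-e)@u,'standout',(r(324,b,z)-h)@u)
print('width check wedge',np.linalg.norm(r(296,140,.035)-r(352,140,.035)))
```

```text
58.0 148.0
[149, 151, 153, 153, 157, 156, 156, 153, 137, 113, 103, 68, 36, 39, 31, 36, 32, 35, 46, 65, 56, 59, 59, 82, 111, 109] [157, 155, 157, 158, 160, 160, 158, 159, 152, 136, 110, 89, 59, 39, 42, 40, 32, 34, 62, 95, 100, 100, 98, 97, 99, 95]
heel -0.0706945421221725 0.0008779551391861444
edge low 0.024 -0.0027667479323413464 standout 0.06792779418983114
edge low 0.022 -0.0025064911093740836 standout 0.0681880510127984
edge low 0.026 -0.0030270047553085004 standout 0.06766753736686398
width check wedge 0.043903879397405775
```

About 68 mm stands out, which puts the lean near 0.004 rad, well inside 0.0131. The wedge is centred and the robot is clear, so I'll hand it in.

```bash
python3 -c "
from station import ctrl
print(ctrl.finish_job())"
```

```text
the job is handed in; nothing more can be done
None
```

I handed the job in at about 12.7 s: the wedge is under the middle of the scale's front edge with about 68 mm standing out, which puts the lean near 0.004 rad (limit 0.0131), though a rougher side-view estimate gave about 0.01 rad the other way, and no verdict came back.

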